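# Slide the tall syrup bottles home behind the gallery rail

## Task

Two tall syrup bottles have been left standing out on the café counter in front of the low metal rail. Without gripping them, gently push each one low on its body so that it slides, upright, into the railed bay and up against the back rail, one on each side of the tall bottle that already stands there. Do not lift, carry or tip them, and leave everything else on the counter where it is.

Things in the scene. Friction and masses are not known exactly. Their poses are not given: they have to be found in the camera images.
- tall_a: One of the two stray bottles: amber glass syrup bottle, 66 mm diameter, straight-sided up to 175 mm, then narrowing to a 29 mm neck with a black cap, 290 mm tall overall, 0.5 to 0.9 kg. Origin: centre of its underside; z up along the bottle. Stands loose before one half of the bay, axis 140 to 175 mm from the back rail; a push higher than about 30 mm may tip it.
- tall_b: The other stray bottle, the same in every way, before the other half of the bay. Either stray bottle may start on the left or the right, and each may go to either side.
- bay: Fixed aluminium rail on the counter, a U open towards the robot: back rail and two side rails, 24 mm high, 12 mm thick, no floor. 300 mm wide inside; side rails reach 100 mm forward. Origin: on the counter, middle of the back rail's inner face; x out through the back rail, y left along it, z up: inside is x -0.10 to 0, y -0.15 to 0.15. A bottle touching the back rail has its axis at x = -0.033.
- place_left (a point): Point on the counter in the bay, at x = -0.033, y = +0.095 of the bay: where the axis of a bottle stands when home in the middle of the free left place. Axes as the bay.
- place_right (a point): The same for the free right place, at x = -0.033, y = -0.095 of the bay.
- tall_home: A third bottle already home, in the middle of the bay against the back rail; leave it: amber glass syrup bottle, 66 mm diameter, straight-sided up to 175 mm, then narrowing to a 29 mm neck with a black cap, 290 mm tall overall, 0.5 to 0.9 kg. Origin: centre of its underside; z up along the bottle. 
- juice: Bystander: small juice bottle, 50 mm diameter, 140 mm tall, standing between the two stray bottles. Origin: centre of its underside.
- can_a: Bystander: plain drinks can, 66 mm diameter, 115 mm tall, on the left. Origin: centre of its underside.
- can_b: Bystander: a second such can, on the left.
- cup: Bystander: white mug, 80 mm diameter, 65 mm tall, on the right. Origin: centre of its underside.
- bowl: Bystander: white bowl, 110 mm diameter, 50 mm tall, on the right. Origin: centre of its underside.

How it is judged:
By the outcome, as a careful person would: the job done as asked, in the order asked, and still so for the second after the job is handed in, with the robot touching nothing.
It also fails if it takes over 64 s, if anything falls off the work surface, if the arm or the gripper's body presses on something with over 40 N, if the wrist force passes 120 N, or if a joint passes its speed limit or range.

## Robot

A 6-joint arm with a two-finger parallel gripper is mounted at the origin on the work surface. World frame = base frame: x ahead of the robot, y to its left, z up, the work surface at z = 0. Lengths are in mm, angles in rad, forces in N, time in s.
With the tool pointing down it reaches from about 300 to 775 mm from the base axis. Payload 14.6 kg.
Tool frame: the origin (TCP) lies on the mounting face of the last link; the fingertips stand 199 mm ahead of it and the grasp point (between the pads) lies 180 mm ahead of it; z points along the fingers, y is the line along which they close (so a half turn about z gives the same grasp; the last joint's range is limited). The gripper opens to 94 mm and grips with 3 to 60 N. Pads are 16 mm wide; open, the fingers measure 119 mm over their backs; the gripper's body (75 mm by 177 mm) begins 78 mm behind the grasp point.
Start: joints at [-1.29, 0.3, 1.521, -0, 1.321, -0.067], TCP at [187.45, -517.062, 404.646] pointing down, gripper open.
Joint ranges: [-3.03, 3.03], [-0.79, 2.21], [0.23, 2.52], [-1.04, 4.18], [0, 3.07], [-2.55, 2.55]. Speed limits (rad/s): [2.22, 2.22, 2.57, 3.14, 3.14, 3.14].

## Interface

Orientations are given as [roll, pitch, yaw] about the fixed x, y, z axes, in that order (R = Rz(yaw) Ry(pitch) Rx(roll)).
In Python, from cell import manip gives the robot as it stands. The module is installed in compiled form; this text tells all that it offers.
- The arm moves only by the shell command python3 -m creep 'ROWS' [FORCE]. ROWS is a JSON object of lists of equal length, an entry for each row: "slide": the shift along the world's x, y, z in cm, a list of three; "turn": the turn about the world's z in rad; "claw": the opening, from 0 (shut) to 1 (fully open). A call has 1 to 8 rows; each row shifts and turns the commanded pose from where the row before left it; what a row does not reach is not made up. A row lasts 1/8 s, in which the tool goes at most 62.5 mm and 10.7 degrees, less where a joint would pass 70% of its speed; a pose out of reach is approached as far as the arm can. A call with a gripper value outside its range is refused whole. The fingers move at their own pace and stop on an object; FORCE is the grip in N (left out, the last holds). Time passes only in rows, so rows that do not move let the fingers close. It gives the time, the measured TCP pose, the force, the opening and the grip force at its end, in the units of the state.
- manip.read_state(): the state, without advancing time (a new reading comes with each control period).
- manip.camera(name): name is "scene" or "top" or "wrist"; returns (picture, depth): 480x640x3 uint8, red, green, blue; 480x640 float32, mm along the optical axis (not along the pixel's ray), 0 where there is no reading.
- manip.calibration(name): a dict with "intrinsics" (3x3 intrinsics, pixels), "pose" (4x4, takes a point from camera to world coordinates). Camera axes: x right, y up, looking along -z (the intrinsics and any distortion apply to the point x, -y, -z); pixel columns grow to the right and rows downward; lengths in mm; the calibration is good to about 2 mm. A picture is of the moment at which its call begins: read the wrist's pose just before it. calibration takes no time and is no camera call; for the wrist camera it gives the pose at the moment of the call.
- manip.sign_off(): hands the job in; it is judged then, once.
Trained networks look in the newest picture that a camera, given by its name, has taken for a name from the list of things; names that differ only in an ending like _2 or _b are one class to them, and where a whole thing is asked for, a point or a joint stands for the part that bears it (a point fixed in the world has none). Each returns a list of dicts, best first, with "score" (0 to 1); they miss things now and then, are a little off and sometimes report something else, mostly with a low value. They report only what shows in the picture. A call takes as long as a camera call.
- manip.cut_out(query, camera): "mask" (480x640 bool, what is visible of it) and "position" ([column, row] in pixels, amid what is visible of it).
The state is a dict: "clock": time; "joints": joint angles; "qd": joint speeds; "effort": joint torques, N m; "eef_pos": TCP position; "eef_rot": TCP orientation; "wrist_force": force on the tool from outside, world axes, zero at the start; "moment": the same for the moment, N m; "finger_gap": finger opening in mm; "finger_force": force on a finger pad.
Only numpy, scipy, OpenCV 4.12 (cv2) and the standard library are available. Lean on these libraries where they do the work, as an engineer would, in place of code of your own. Each camera call takes 0.05 s, during which the arm holds its last target. There are 200 camera calls.

## Working session

There is one attempt and no reset: what is moved stays moved. The work goes in short steps, Python scripts to look and compute and a shell command to move; the robot and the scene stay as the last step left them, time stands still between calls to the robot, and variables do not carry over. Pictures are saved under pics/ and viewed, at most 10 in all, crops included, and the job is handed in when it is done.

```bash
mkdir -p pics; cat > h.py <<'E'
import numpy as np, cv2
from cell import manip
def cloud(name, depth):
    c=manip.calibration(name); K=np.array(c["intrinsics"]); P=np.array(c["pose"])
    v,u=np.mgrid[0:480,0:640]; d=depth
    p=np.stack([(u-K[0,2])/K[0,0]*d, -(v-K[1,2])/K[1,1]*d, -d],-1)
    return p@P[:3,:3].T+P[:3,3]
def snap(name,tag):
    im,d=manip.camera(name); cv2.imwrite(f"pics/{tag}.png",im[:,:,::-1]); 
    w=cloud(name,d); w[d<=0]=np.nan
    return im,w
E
python3 - <<'E'
from h import *
c=manip.calibration("top"); print(c)
for n in("top","scene"):
    im,w=snap(n,n+"0")
    for q in("tall_a","tall_home","bay","juice","can_a","cup","bowl"):
        for r in manip.cut_out(q,n):
            p=w[r["mask"]]; p=p[~np.isnan(p[:,0])]
            if len(p)==0: continue
            print(n,q,round(r["score"],2),np.round(r["position"]),len(p),np.percentile(p,2,axis=0).round(),np.percentile(p,50,axis=0).round(),np.percentile(p,98,axis=0).round())
a=cv2.imread("pics/top0.png");b=cv2.imread("pics/scene0.png")
cv2.imwrite("pics/both.png",cv2.resize(np.hstack([a,b]),(800,300)))
print(manip.read_state())
E
```

```text
{'intrinsics': array([[567.66919978,   0.        , 322.72922013],
       [  0.        , 567.66919978, 235.1930426 ],
       [  0.        ,   0.        ,   1.        ]]), 'pose': array([[ 1.91652970e-02,  9.86741130e-01, -1.61166477e-01,
         3.62342286e+02],
       [-9.99814975e-01,  1.91798741e-02, -1.46544303e-03,
         9.30392539e+00],
       [ 1.64513983e-03,  1.61164743e-01,  9.86926147e-01,
         1.41076560e+03],
       [ 0.00000000e+00,  0.00000000e+00,  0.00000000e+00,
         1.00000000e+00]])}
top tall_a 0.67 [396. 247.] 1024 [ 514. -175.   22.] [ 535. -141.  206.] [ 567. -119.  292.]
top tall_a 0.66 [305. 261.] 886 [484.  25.   4.] [504.  51. 208.] [539.  83. 293.]
top tall_home 0.81 [342. 202.] 1078 [616. -56.  21.] [632. -26. 204.] [660.   3. 292.]
top bay 0.75 [313. 200.] 921 [ 581. -192.    2.] [679.  30.  23.] [704. 129.  29.]
top juice 0.95 [345. 255.] 437 [517. -68.  -1.] [535. -40.  95.] [564. -18. 143.]
top can_a 0.86 [166. 228.] 879 [560. 357.  17.] [586. 378. 112.] [618. 414. 119.]
top can_a 0.84 [165. 285.] 938 [434. 349.   2.] [463. 370. 112.] [493.
[... 968 characters left out ...]
] [ 529. -351.   50.]
{'clock': 0.8, 'joints': array([-1.28957827e+00,  2.99875228e-01,  1.52098067e+00,  8.11044447e-07,
        1.32068013e+00, -6.66048315e-02]), 'qd': array([ 0.00138743,  0.00047685, -0.00120959, -0.00237478,  0.00138125,
       -0.0002418 ]), 'effort': array([ 8.08662280e-04, -5.31629920e+01, -3.52903318e+01,  7.08634523e-02,
        2.11684912e-02, -3.17881972e-05]), 'eef_pos': array([ 187.46133663, -517.05934443,  404.66736254]), 'eef_rot': array([3.14153610e+00, 2.98501239e-06, 3.47822688e-01]), 'wrist_force': array([ 0.00730367,  0.59277505, -0.25234761]), 'moment': array([-0.00670164,  0.05227988,  0.00056969]), 'finger_force': 0.0, 'finger_gap': 94.04828544224937}
```

View pics/top0.png

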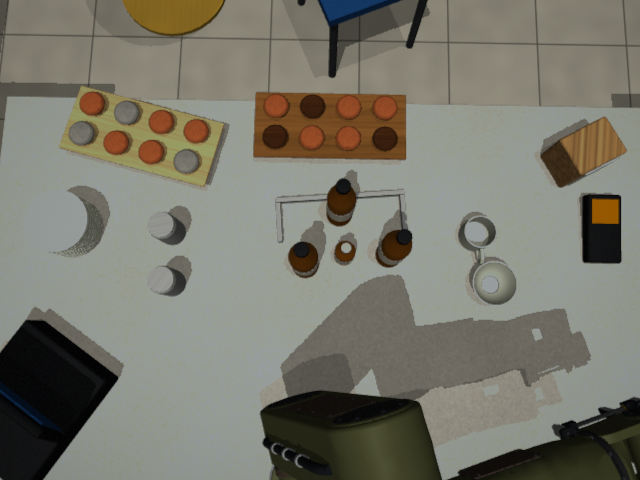

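View pics/scene0.png

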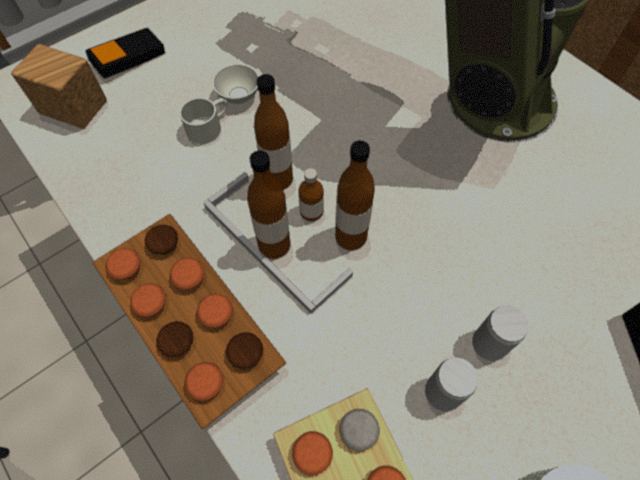

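Top view: the left stray is at (304,260), the home bottle at (341,205), the right stray at (396,248), the juice at (345,250), and the bay's back rail runs from (278,200) to (405,192). The masks match the picture.

A vertical tool is a problem, because the gripper body (±37 mm) would hit the bottle at about 110 mm height before a finger touches it. I'll fit the geometry, then check in free space how the arm behaves past its reach and whether it tilts.

```bash
python3 - <<'E'
from h import *
from scipy.optimize import least_squares
C={n:snap(n,n+"1")[1] for n in("top","scene")}
P=np.vstack([w.reshape(-1,3) for w in C.values()]); P=P[~np.isnan(P[:,0])]
def fit(n,c,r,z0,z1):
    s=P[(np.hypot(P[:,0]-c[0],P[:,1]-c[1])<r+18)&(P[:,2]>z0)&(P[:,2]<z1)]
    f=least_squares(lambda q:np.hypot(s[:,0]-q[0],s[:,1]-q[1])-r,c,loss="soft_l1",f_scale=2)
    print(n,len(s),f.x.round(1),"rms",np.sqrt(np.mean(f.fun**2)).round(1))
fit("L",[515,50],33,40,165);fit("R",[545,-150],33,40,165);fit("home",[645,-25],33,40,165);fit("juice",[545,-40],25,30,90)
b=[]
for n,w in C.items():
    m=(w[...,2]>19)&(w[...,2]<28)&(w[...,0]>560)&(w[...,0]<730)&(w[...,1]>-215)&(w[...,1]<150)
    q=w[m]; q=q[np.hypot(q[:,0]-650,q[:,1]+25)>40]; b.append(q)
    (cx,cy),(a,h),t=cv2.minAreaRect(q[:,:2].astype(np.float32)); print(n,len(q),cx,cy,a,h,t)
    k=q[q[:,0]>660]; p=np.polyfit(k[:,1],k[:,0],1); print("back line",p,"std",np.std(k[:,0]-np.polyval(p,k[:,1])))
    for s in(1,-1):
        k=q[(q[:,0]<655)&((q[:,1]+30)*s>0)]
        if len(k)>5: p=np.polyfit(k[:,0],k[:,1],1);print("side",s,len(k),p,"y at 640",np.polyval(p,640),k[:,0].min())
E
python3 -m creep '{"slide":[[2,-5.6,0],[2,-5.6,0],[2,-5.6,0],[2,-5.6,0],[2,-5.6,0],[2,-5.6,0]],"turn":[0,0,0,0,0,0],"claw":[0,0,0,0,0,0]}'
python3 -c "
from h import *
s=manip.read_state();print(s['clock'],s['joints'],s['eef_pos'],s['eef_rot'])"
```

```text
L 1307 [518.9  54.8] rms 1.0
R 1219 [ 548.3 -151.8] rms 1.1
home 1461 [650.6 -27.6] rms 1.0
juice 594 [544.4 -40.7] rms 1.6
top 754 641.0941772460938 -32.505126953125 111.39845275878906 324.3572082519531 5.011134624481201
back line [-5.53654211e-02  6.85107251e+02] std 9.170653147490928
side 1 138 [7.52334498e-02 7.54564767e+01] y at 640 123.60588459908014 572.0663841567932
side -1 84 [ 8.73680548e-02 -2.44128935e+02] y at 640 -188.2133796183653 607.7296131904229
scene 1487 627.0914916992188 -33.2669677734375 146.23316955566406 324.7689208984375 4.789567947387695
back line [-5.51049018e-02  6.89115397e+02] std 9.16763379748985
side 1 264 [   0.65823199 -288.3992362 ] y at 640 132.869238494135 560.2323611489858
side -1 136 [ -1.41449276 704.61696719] y at 640 -200.65839939031434 561.1022222730817
clock: 1.65
eef_pos: [280.3, -778.8, 398.1]
eef_rot: [3.122, -0.0, 0.348]
wrist_force: [28.4, -82.2, 81.9]
finger_gap: 37.0
finger_force: 0.0
1.65 [-1.26958499e+00  1.11132878e+00  2.33993098e-01  1.00724174e-03
  1.77673997e+00 -4.62392407e-02] [ 280.34709518 -778.80875945  398.08133867] [ 3.12203723e+00 -7.79815720e-05  3.47666945e-01]
```

```bash
python3 -m creep '{"slide":[[0,0,0],[0,0,0]],"turn":[0,0],"claw":[0,0]}'; python3 -m creep '{"slide":[[0.7,-1.9,0],[0.7,-1.9,0]],"turn":[0,0],"claw":[0,0]}'; 
python3 -c "
from h import *
s=manip.read_state();print(s['joints'],s['eef_pos'],s['eef_rot'],s['wrist_force'])
im,w=snap('wrist','w1');print(manip.calibration('wrist')['pose'].round(2)); snap('scene','s1')"
```

```text
clock: 1.9
eef_pos: [280.3, -778.4, 400.5]
eef_rot: [3.117, 0.0, 0.348]
wrist_force: [-0.4, 0.0, 1.1]
finger_gap: 17.3
finger_force: 0.0
clock: 2.15
eef_pos: [282.1, -782.5, 391.4]
eef_rot: [3.093, 0.0, 0.348]
wrist_force: [1.2, -0.0, 1.1]
finger_gap: 1.0
finger_force: 0.0
[-1.26901137  1.11916852  0.23462133  0.0019844   1.73886524 -0.04566018] [ 282.06555723 -782.50001766  391.3938248 ] [3.09261726e+00 2.97009561e-04 3.47817696e-01] [ 1.24901174 -0.00287861  1.11874055]
[[ 3.4000e-01  9.1000e-01  2.4000e-01  3.5656e+02]
 [-9.4000e-01  3.1000e-01  1.4000e-01 -7.5727e+02]
 [ 5.0000e-02 -2.7000e-01  9.6000e-01  3.7150e+02]
 [ 0.0000e+00  0.0000e+00  0.0000e+00  1.0000e+00]]
```

View pics/s1.png

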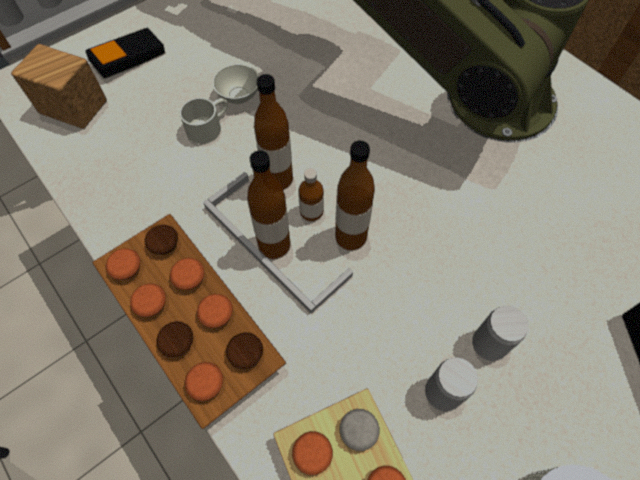

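View pics/w1.png

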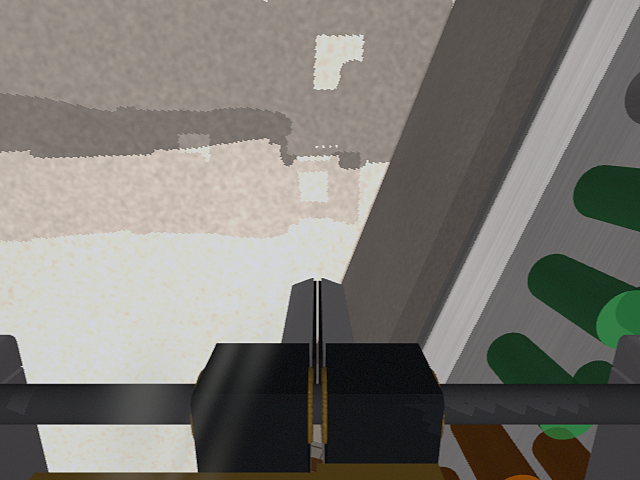

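The scene is unchanged. In the wrist view the closed fingers are at (318,300). Past its reach, the arm keeps a small tilt with the fingers pointing outward. To use that, I'll turn the gripper 90° so its thin side lies in the tilt plane, then reach out again.

```bash
python3 -m creep '{"slide":[[0,0,0],[0,0,0],[0,0,0],[0,0,0],[0,0,0],[0,0,0],[0,0,0],[0,0,0]],"turn":[0.18,0.18,0.18,0.18,0.18,0.18,0.18,0.18],"claw":[0,0,0,0,0,0,0,0]}'; python3 -m creep '{"slide":[[0,0,0],[1,-2.8,0],[1,-2.8,0],[1,-2.8,0],[1,-2.8,0]],"turn":[0.13,0,0,0,0],"claw":[0,0,0,0,0]}'; 
python3 -c "
from h import *
s=manip.read_state();print(s['joints'],s['eef_pos'],s['eef_rot'],s['wrist_force'])"
```

```text
clock: 3.25
eef_pos: [281.3, -780.4, 389.1]
eef_rot: [3.096, 0.002, 1.794]
wrist_force: [0.8, -0.1, -1.0]
finger_gap: 0.7
finger_force: 0.0
clock: 3.88
eef_pos: [285.2, -791.5, 362.1]
eef_rot: [3.096, 0.07, 1.914]
wrist_force: [-0.2, -0.3, 0.5]
finger_gap: 0.6
finger_force: 0.0
[-1.27261709  1.15460508  0.2345892   0.04900741  1.68450991 -1.60993684] [ 285.18566799 -791.49094115  362.10238216] [3.09598001 0.06986047 1.91373753] [-0.188603   -0.25322724  0.49291626]
```

```bash
python3 -m creep '{"slide":[[1.9,-5.3,2],[1.9,-5.3,2],[1.9,-5.3,2],[1.9,-5.3,2],[1.9,-5.3,2],[1.9,-5.3,2],[1.9,-5.3,2],[1.9,-5.3,2]],"turn":[0,0,0,0,0,0,0,0],"claw":[0,0,0,0,0,0,0,0]}'; 
python3 -c "
from h import *
s=manip.read_state();print(s['joints'],s['eef_pos'],s['eef_rot'],s['wrist_force'])"
```

```text
clock: 4.88
eef_pos: [289.2, -800.7, 401.8]
eef_rot: [3.091, 0.354, 1.901]
wrist_force: [0.3, -0.1, -0.2]
finger_gap: 0.5
finger_force: 0.0
[-1.27235188  1.11193693  0.23459563  0.06219938  1.44313106 -1.60827076] [ 289.20951229 -800.65904894  401.8091085 ] [3.09076928 0.35383513 1.90067786] [ 0.33697907 -0.05188585 -0.24609244]
```

The arm now has a 20° tilt, with the fingers pointing out, which is what I need. I'll add a bit more and work out the approach. The plan is an open gripper pushing with one fingertip per bottle: the inner finger, so the gripper body stays clear of the juice.

```bash
python3 -m creep '{"slide":[[1.9,-5.3,2],[1.9,-5.3,2],[1.9,-5.3,2],[1.9,-5.3,2],[0,0,0]],"turn":[0,0,0,0,0],"claw":[1,1,1,1,1]}'; 
cat >> h.py <<'E'
from scipy.spatial.transform import Rotation as Ro
TH=.085; HOME=np.array([650.6,-27.6]); n=np.array([np.cos(TH),np.sin(TH)]); l=np.array([-n[1],n[0]]); ORG=HOME+33*n
def bay(p): d=np.array(p[:2])-ORG; return np.array([d@n,d@l])
def world(b): return ORG+b[0]*n+b[1]*l
def tip(s,st=None,yaw=None):
    st=st or manip.read_state(); e=np.array(st["eef_rot"]).copy()
    if yaw is not None: e[2]=yaw
    return Ro.from_euler("xyz",e).apply([-8,s*53,199])
def go(s,bot,psi,back,z):   # TCP shift (cm) and turn to put pushing tip edge 'back' mm behind the bottle surface
    st=manip.read_state(); y=psi+np.pi; t=np.array(bot)-(33+back)*np.array([np.cos(psi),np.sin(psi)])
    T=np.array([*t,z])-tip(s,st,y); turn=(y-st["eef_rot"][2]+np.pi)%(2*np.pi)-np.pi
    print("shift cm",((T-st["eef_pos"])/10).round(2),"turn",round(turn,3),"TCP",T.round(),"rot",np.round(st["eef_rot"],3),"j",np.round(st["joints"],2))
E
python3 - <<'E'
from h import *
for p in([518.9,54.8],[548.3,-151.8],[544.4,-40.7]): print(bay(p).round(1))
d=world([-33,-95])-np.array([548.3,-151.8]); psi=np.arctan2(d[1],d[0]); print("psi",psi,np.hypot(*d))
go(1,[548.3,-151.8],psi,30,17)
E
```

```text
clock: 5.5
eef_pos: [292.0, -807.3, 411.9]
eef_rot: [3.086, 0.493, 1.893]
wrist_force: [0.2, -0.5, 0.3]
finger_gap: 47.1
finger_force: 0.0
[-157.2   93.3]
[-145.5 -115.1]
[-139.9   -4. ]
psi 0.261551616678378 114.25096376716269
shift cm [ 11.57  55.17 -22.62] turn 1.511 TCP [ 408. -256.  186.] rot [3.086 0.493 1.893] j [-1.27  1.1   0.23  0.07  1.31 -1.61]
```

```bash
python3 -m creep '{"slide":[[0.5,3,0],[1,5,0],[1,5,0],[1,5,0],[1,5,0],[1,5,0],[1,5,0],[1,5,0]],"turn":[0.13,0.13,0.13,0.13,0.13,0.13,0.13,0.13],"claw":[1,1,1,1,1,1,1,1]}'; python3 -m creep '{"slide":[[1,5,0],[1,5,0],[1,5,0],[0.5,2.5,0],[0,0,0]],"turn":[0.13,0.13,0.13,0.08,0],"claw":[1,1,1,1,1]}'; python3 - <<'E'
from h import *
go(1,[548.3,-151.8],.262,30,17)
E
```

```text
clock: 6.5
eef_pos: [365.6, -438.9, 412.6]
eef_rot: [3.086, 0.491, 2.902]
wrist_force: [0.0, -0.5, -0.0]
finger_gap: 94.0
finger_force: 0.0
clock: 7.12
eef_pos: [428.7, -239.0, 431.6]
eef_rot: [3.093, 0.452, -2.954]
wrist_force: [0.2, 0.1, 0.5]
finger_gap: 94.1
finger_force: 0.0
shift cm [ -1.48  -1.36 -24.16] turn 0.075 TCP [ 414. -253.  190.] rot [ 3.093  0.452 -2.954] j [-0.63  0.1   1.71  0.41  1.08 -2.55]
```

```bash
python3 -m creep '{"slide":[[-1,-0.5,0],[-1,-0.5,-3],[-0.4,-0.3,-5],[0,0,-5],[0,0,-5],[0,0,0]],"turn":[-0.02,0,0,0,0,0],"claw":[1,1,1,1,1,1]}'; python3 - <<'E'
from h import *
im,w=snap("scene","s2"); go(1,[548.3,-151.8],.17,30,17); st=manip.read_state()
for s in(1,-1): print(st["eef_pos"]+tip(s))
E
```

```text
clock: 7.88
eef_pos: [435.9, -217.8, 272.3]
eef_rot: [3.108, 0.391, -3.028]
wrist_force: [-0.5, -0.2, 0.7]
finger_gap: 94.0
finger_force: 0.0
shift cm [-2.19 -1.67 -7.84] turn 0.055 TCP [ 414. -235.  196.] rot [ 3.11   0.394 -3.026] j [-0.58  0.29  1.89  0.42  0.72 -2.55]
[ 511.99543488 -149.79265046   95.39465595]
[ 525.4577901  -254.88890185   92.30549179]
```

View pics/s2.png

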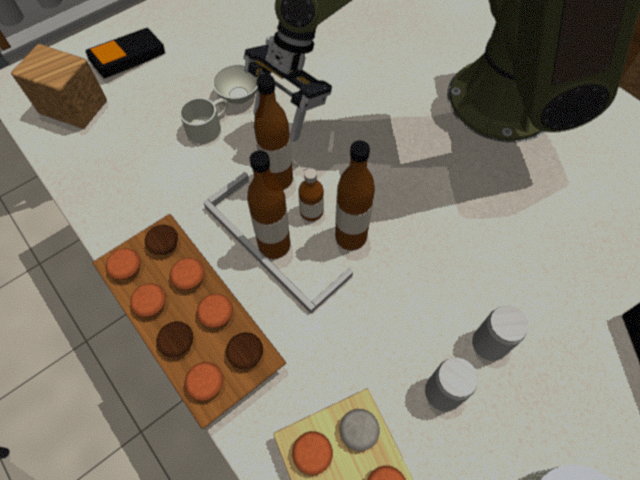

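The scene view shows the gripper just behind the right bottle at (300,110), with nothing touched. Joint 6 is at its limit in this orientation and is dragging the pose. I'll back off, half-turn the gripper to get joint 6 to mid-range, and redo the tilt.

```bash
python3 -m creep '{"slide":[[-4,-1,2],[-3,-1,5],[0,-2,5],[-1,-5,2],[-1,-5.5,1],[-1,-5.5,0],[-1,-5.5,0],[-1,-5.5,0]],"turn":[-0.05,-0.18,-0.18,-0.18,-0.18,-0.18,-0.18,-0.18],"claw":[1,1,1,1,1,1,1,1]}'; python3 -m creep '{"slide":[[-0.5,-5.5,0],[-0.5,-5.5,0],[-0.5,-5,0],[0,-5,0],[0,-2,0],[0,0,0],[0,0,0],[0,0,0]],"turn":[-0.18,-0.18,-0.18,-0.18,-0.18,-0.18,-0.18,-0.18],"claw":[1,1,1,1,1,1,1,1]}'; python3 -m creep '{"slide":[[0,0,0],[0,0,0],[0,0,0],[0,0,0],[0,0,0],[0,0,0],[0,0,0],[0,0,0]],"turn":[-0.18,-0.18,-0.18,-0.18,-0.18,-0.18,-0.18,-0.18],"claw":[1,1,1,1,1,1,1,1]}';python3 -c "
from h import *
s=manip.read_state();print(s['joints'],s['eef_pos'],s['eef_rot'],s['wrist_force'])"
```

```text
clock: 8.93
eef_pos: [314.7, -529.1, 427.8]
eef_rot: [3.111, 0.399, 1.94]
wrist_force: [0.3, -0.1, 0.3]
finger_gap: 93.8
finger_force: 0.0
clock: 9.93
eef_pos: [300.2, -751.4, 428.5]
eef_rot: [3.109, 0.395, 0.522]
wrist_force: [-0.3, -0.2, 0.1]
finger_gap: 94.1
finger_force: 0.0
clock: 10.92
eef_pos: [294.7, -737.8, 424.1]
eef_rot: [3.106, 0.388, -0.916]
wrist_force: [-0.7, -0.6, -0.4]
finger_gap: 94.2
finger_force: 0.0
[-1.22354485  1.08583545  0.23458309 -0.18146576  2.17429983  1.180108  ] [ 294.65207008 -737.78612298  424.1117122 ] [ 3.10550181  0.38764592 -0.91644372] [-0.66717414 -0.64536212 -0.39637457]
```

```bash
python3 -m creep '{"slide":[[0,0,0],[0,0,0],[2.1,-5.2,1],[2.1,-5.2,1],[2.1,-5.2,1],[2.1,-5.2,1],[2.1,-5.2,1],[2.1,-5.2,1]],"turn":[-0.14,-0.13,0,0,0,0,0,0],"claw":[1,1,1,1,1,1,1,1]}'; python3 -m creep '{"slide":[[2.1,-5.2,2],[2.1,-5.2,2],[2.1,-5.2,2],[2.1,-5.2,2],[2.1,-5.2,2],[2.1,-5.2,2],[2.1,-5.2,2],[2.1,-5.2,2]],"turn":[0,0,0,0,0,0,0,0],"claw":[1,1,1,1,1,1,1,1]}'; python3 -m creep '{"slide":[[2.1,-5.2,2],[2.1,-5.2,2],[2.1,-5.2,2],[2.1,-5.2,2],[2.1,-5.2,2],[2.1,-5.2,2],[2.1,-5.2,2],[2.1,-5.2,2]],"turn":[0,0,0,0,0,0,0,0],"claw":[1,1,1,1,1,1,1,1]}';python3 -c "
from h import *
s=manip.read_state();print(s['joints'],s['eef_pos'],s['eef_rot'],s['wrist_force'])"
```

```text
clock: 11.92
eef_pos: [302.9, -752.6, 400.0]
eef_rot: [3.101, 0.211, -1.17]
wrist_force: [-0.2, -0.5, -0.7]
finger_gap: 93.8
finger_force: 0.0
clock: 12.92
eef_pos: [305.4, -759.7, 434.1]
eef_rot: [3.092, -0.057, -1.158]
wrist_force: [0.5, -0.5, -0.5]
finger_gap: 93.9
finger_force: 0.0
clock: 13.92
eef_pos: [311.0, -775.2, 447.0]
eef_rot: [3.077, -0.338, -1.142]
wrist_force: [-0.8, 0.4, 0.2]
finger_gap: 93.8
finger_force: 0.0
[-1.23011516  1.05570827  0.23560896 -0.03494585  1.50846011  1.48989613] [ 310.98340469 -775.15329905  447.03737234] [ 3.07736427 -0.3377354  -1.14210396] [-0.83576689  0.4154967   0.15359513]
```

```bash
python3 -m creep '{"slide":[[0,0,0],[2.1,-5.2,2],[2.1,-5.2,2],[2.1,-5.2,2],[2.1,-5.2,2],[2.1,-5.2,2],[2.1,-5.2,2],[0,0,0]],"turn":[-0.18,0,0,0,0,0,0,0],"claw":[1,1,1,1,1,1,1,1]}'; sed -i 's/apply(\[-8,s\*53/apply([8,-s*53/; s/y=psi+np.pi;/y=psi;/' h.py; python3 - <<'E'
from h import *
go(1,[548.3,-151.8],.262,40,18)   # s=+1 left finger, -1 right finger
E
```

```text
clock: 14.92
eef_pos: [314.4, -789.3, 448.1]
eef_rot: [3.1, -0.546, -1.31]
wrist_force: [0.3, 0.4, 0.6]
finger_gap: 94.1
finger_force: 0.0
shift cm [  6.76  54.67 -26.24] turn 1.572 TCP [ 382. -243.  186.] rot [ 3.1   -0.546 -1.31 ] j [-1.23  1.06  0.24 -0.09  1.3   1.66]
```

```bash
python3 -m creep '{"slide":[[0.3,3,0],[0.5,5,0],[0.5,5,0],[0.5,5,0],[0.5,5,0],[0.5,5,0],[0.5,5,0],[0.5,5,0]],"turn":[0.14,0.14,0.14,0.14,0.14,0.14,0.14,0.14],"claw":[1,1,1,1,1,1,1,1]}'; python3 -m creep '{"slide":[[0.7,5,0],[0.6,5,0],[0.5,5,0],[0.5,1.5,0],[0,0,0]],"turn":[0.14,0.14,0.14,0.03,0],"claw":[1,1,1,1,1]}';python3 - <<'E'
from h import *
go(1,[548.3,-151.8],.262,40,18)
E
```

```text
clock: 15.92
eef_pos: [351.8, -423.0, 449.5]
eef_rot: [3.099, -0.545, -0.229]
wrist_force: [0.4, 0.2, -0.1]
finger_gap: 94.1
finger_force: 0.0
clock: 16.55
eef_pos: [375.2, -259.5, 449.6]
eef_rot: [3.099, -0.544, 0.217]
wrist_force: [0.3, -1.0, -0.5]
finger_gap: 94.0
finger_force: 0.0
shift cm [  0.69   1.71 -26.37] turn 0.045 TCP [ 382. -242.  186.] rot [ 3.099 -0.544  0.217] j [-0.75 -0.    1.79  0.48  1.04  0.44]
```

```bash
python3 -m creep '{"slide":[[0.7,1.7,-3],[0,0,-5.5],[0,0,-5.5],[0,0,-5.5],[0,0,-4],[0,0,-1],[0,0,0]],"turn":[0.045,0,0,0,0,0,0],"claw":[1,1,1,1,1,1,1]}';python3 - <<'E'
from h import *
go(1,[548.3,-151.8],.262,0,18); st=manip.read_state()
for s in(1,-1): print((st["eef_pos"]+tip(s)).round(1))
snap("scene","s3")
E
```

```text
clock: 17.42
eef_pos: [382.1, -243.6, 204.5]
eef_rot: [3.1, -0.544, 0.26]
wrist_force: [-0.5, -0.2, 0.5]
finger_gap: 94.3
finger_force: 0.0
shift cm [ 3.88  1.14 -1.87] turn 0.002 TCP [ 421. -232.  186.] rot [ 3.1   -0.544  0.26 ] j [-0.71  0.36  2.03  0.86  0.56 -0.08]
[ 477.8 -171.9   36.7]
[ 502.8 -274.9   40.4]
```

View pics/s3.png

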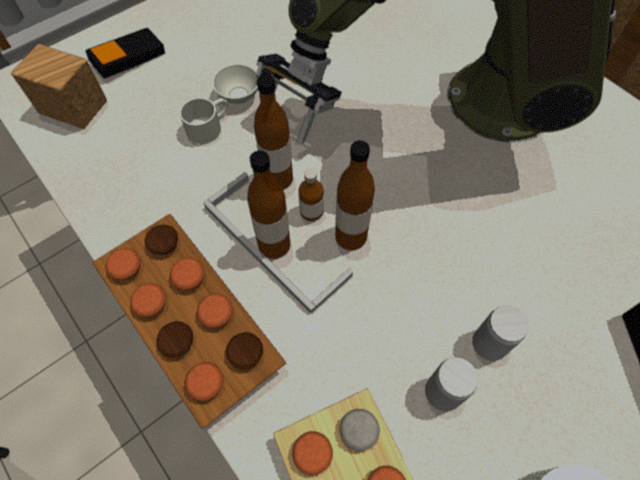

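The scene view shows the gripper tilted clear of the right bottle at (268,110), with the fingertips low behind it near (305,138). Next I'll lower it and approach slowly.

```bash
python3 -m creep '{"slide":[[0,0,-1],[0,0,-0.9],[1,0.3,0],[1,0.3,0],[1,0.3,0],[0.6,0.2,0],[0.6,0.2,0],[0.6,0.2,0]],"turn":[0,0,0,0,0,0,0,0],"claw":[1,1,1,1,1,1,1,1]}';python3 - <<'E'
from h import *
C=[snap(n,n+"2")[1] for n in("top","scene")]; 
open('fit.py','w').write('''from h import *
from scipy.optimize import least_squares
def fits(D):
    P=np.vstack([snap(n,n+"f")[1].reshape(-1,3) for n in("top","scene")]); P=P[~np.isnan(P[:,0])]
    for k,(c,r,z0,z1) in D.items():
        o=[]
        for a,b in((z0,(z0+z1)/2),((z0+z1)/2,z1)):
            s=P[(np.hypot(P[:,0]-c[0],P[:,1]-c[1])<r+12)&(P[:,2]>a)&(P[:,2]<b)]
            f=least_squares(lambda q:np.hypot(s[:,0]-q[0],s[:,1]-q[1])-r,c,loss="soft_l1",f_scale=2); o.append(f.x)
            print(k,len(s),f.x.round(1),"bay",bay(f.x).round(1),"rms",np.sqrt(np.mean(f.fun**2)).round(1))
''')
from fit import fits
fits({"R":([556,-150],33,60,165)})
st=manip.read_state(); print((st["eef_pos"]+tip(1)).round(1),st["wrist_force"])
E
```

```text
clock: 18.48
eef_pos: [430.2, -227.8, 185.2]
eef_rot: [3.1, -0.544, 0.261]
wrist_force: [-3.1, -1.7, 1.7]
finger_gap: 94.2
finger_force: 1.7
R 375 [ 558.3 -148.2] bay [-135.2 -112.3] rms 1.0
R 557 [ 558.8 -148.4] bay [-134.7 -112.5] rms 1.1
[ 525.6 -156.    17.3] [ 0.14725238 -0.08655035 -0.02601149]
```

```bash
python3 -m creep '{"slide":[[0.6,0.16,0],[0.9,0.24,0],[0.9,0.24,0],[0.9,0.24,0],[0.9,0.24,0],[0.9,0.24,0],[0.9,0.24,0],[0.6,0.16,0]],"turn":[0,0,0,0,0,0,0,0],"claw":[1,1,1,1,1,1,1,1]}';python3 - <<'E'
from h import *
from fit import fits
fits({"R":([624,-131],33,60,165),"juice":([544.4,-40.7],25,30,90)})
st=manip.read_state(); t=st["eef_pos"]+tip(1); print(t.round(1),bay(t),st["wrist_force"])
E
```

```text
clock: 19.68
eef_pos: [496.5, -210.1, 185.1]
eef_rot: [3.1, -0.544, 0.261]
wrist_force: [-2.0, -1.3, 1.4]
finger_gap: 94.1
finger_force: 1.6
R 234 [ 622.8 -123.9] bay [-68.9 -93.6] rms 1.5
R 425 [ 622.7 -124.6] bay [-69.  -94.3] rms 1.3
juice 217 [544.8 -40.1] bay [-139.5   -3.5] rms 1.1
juice 383 [544.3 -41.2] bay [-140.    -4.6] rms 1.8
[ 592.1 -138.3   17.3] [-100.66587676 -105.29312681] [-0.67873078 -0.43509668  0.55840521]
```

```bash
python3 -m creep '{"slide":[[0.7,0.06,0],[0.8,0.07,0],[0.8,0.07,0],[0.5,0.04,0],[0.2,0.02,0],[0.2,0.02,0]],"turn":[0,0,0,0,0,0],"claw":[1,1,1,1,1,1]}';python3 - <<'E'
from h import *
from fit import fits
fits({"R":([656,-122],33,60,165)})
st=manip.read_state(); t=st["eef_pos"]+tip(1); print(t.round(1),bay(t),st["wrist_force"])
E
```

```text
clock: 20.52
eef_pos: [528.0, -207.4, 185.1]
eef_rot: [3.1, -0.544, 0.261]
wrist_force: [-2.1, -1.3, -0.6]
finger_gap: 94.0
finger_force: 1.3
R 368 [ 648.8 -113.9] bay [-42.2 -85.9] rms 1.3
R 515 [ 648.6 -114.5] bay [-42.3 -86.4] rms 1.1
[ 623.7 -135.7   17.3] [ -69.00080184 -105.40709664] [-0.37010717 -0.25806006  0.07883039]
```

```bash
python3 -m creep '{"slide":[[-1,-0.2,0],[-1.5,-0.3,0],[0,0,0]],"turn":[0,0,0],"claw":[1,1,1]}';python3 - <<'E'
from h import *
b=world([-42.3,-84]); go(1,b,.085,15,18); go(1,b,.085,0,18)
E
```

```text
clock: 21.0
eef_pos: [502.1, -212.7, 185.3]
eef_rot: [3.1, -0.544, 0.26]
wrist_force: [-0.5, -0.3, -0.3]
finger_gap: 93.9
finger_force: 0.0
shift cm [-0.82  4.25  0.06] turn -0.175 TCP [ 494. -170.  186.] rot [ 3.1   -0.544  0.26 ] j [-0.51  0.54  1.79  0.77  0.5   0.18]
shift cm [0.68 4.38 0.06] turn -0.175 TCP [ 509. -169.  186.] rot [ 3.1   -0.544  0.26 ] j [-0.51  0.54  1.79  0.77  0.5   0.18]
```

```bash
python3 -m creep '{"slide":[[-0.8,0.8,0],[0,1.7,0],[0,1.7,0],[1,0.1,0],[0.5,0.05,0],[0.4,0.03,0],[0.3,0.03,0],[0.3,0.03,0]],"turn":[-0.06,-0.06,-0.055,0,0,0,0,0],"claw":[1,1,1,1,1,1,1,1]}';python3 - <<'E'
from h import *
from fit import fits
fits({"R":([652,-114],33,60,165)})
st=manip.read_state(); t=st["eef_pos"]+tip(1); print(t.round(1),bay(t),st["wrist_force"])
E
```

```text
clock: 22.0
eef_pos: [520.1, -168.3, 185.2]
eef_rot: [3.1, -0.544, 0.086]
wrist_force: [-4.1, 0.5, 3.4]
finger_gap: 94.0
finger_force: 2.1
R 448 [ 660.2 -112.9] bay [-30.7 -85.9] rms 1.3
R 606 [ 660.2 -113.6] bay [-30.7 -86.5] rms 1.2
[ 626.8 -114.2   17.3] [-64.0285196  -84.24400807] [-2.83505015 -0.4390433   1.70743158]
```

```bash
python3 -m creep '{"slide":[[0.15,0.01,0],[0.15,0.01,0],[0,0,0]],"turn":[0,0,0],"claw":[1,1,1]}';python3 - <<'E'
from h import *
from fit import fits
fits({"R":([660,-113],33,60,165),"home":(HOME,33,60,165)})
st=manip.read_state(); t=st["eef_pos"]+tip(1); print(t.round(1),bay(t),st["wrist_force"])
E
```

```text
clock: 22.48
eef_pos: [522.2, -168.0, 185.1]
eef_rot: [3.101, -0.542, 0.086]
wrist_force: [-19.3, -3.2, 13.0]
finger_gap: 93.8
finger_force: 10.2
R 447 [ 660.6 -113. ] bay [-30.3 -85.9] rms 1.1
R 622 [ 660.7 -113.5] bay [-30.2 -86.5] rms 1.1
home 560 [650.7 -27.4] bay [-32.9   0.2] rms 1.1
home 698 [650.5 -27.7] bay [-33.1  -0.1] rms 1.0
[ 628.4 -113.9   17. ] [-62.43906929 -84.10033387] [-18.59588754  -2.71228282  11.41158216]
```

The right bottle is home: it presses firmly on the rail and stands upright. Now I'll retreat and set up behind the left bottle, using the right finger.

```bash
python3 -m creep '{"slide":[[-0.5,0,0],[-2,-0.2,0],[-4,-0.4,1],[-5,-0.4,3],[-2.5,0,5],[0,0,5],[0,0,5],[0,0,0]],"turn":[0,0,0,0,0,0,0,0],"claw":[1,1,1,1,1,1,1,1]}';python3 - <<'E'
import re
s=open('h.py').read().replace("TH=.085","TH=.058"); open('h.py','w').write(s)
from h import *
from fit import fits
fits({"R":([660,-113],33,60,165),"L":([519,55],33,60,165),"juice":([544.4,-40.7],25,30,90)})
d=world([-33,92])-np.array([518.9,54.8]); psi=np.arctan2(d[1],d[0]); print("psi",psi,np.hypot(*d))
go(-1,[518.9,54.8],psi,40,20)
E
```

```text
clock: 23.58
eef_pos: [383.1, -177.9, 378.6]
eef_rot: [3.095, -0.55, 0.088]
wrist_force: [-0.1, 0.2, -1.5]
finger_gap: 93.8
finger_force: 0.0
R 445 [ 660.6 -113. ] bay [-28.  -85.8] rms 1.1
R 622 [ 660.5 -113.5] bay [-28.1 -86.3] rms 1.1
L 507 [519.1  55. ] bay [-159.5   90.1] rms 1.0
L 628 [518.7  54.8] bay [-159.9   89.9] rms 0.9
juice 224 [544.9 -40.2] bay [-139.3   -6.4] rms 1.1
juice 372 [544.3 -41.1] bay [-139.9   -7.3] rms 1.8
psi 0.07460625835981224 126.71949395734416
shift cm [ -4.96  28.   -19.08] turn -0.012 TCP [333. 102. 184.] rot [ 3.1   -0.544  0.086] j [-0.57 -0.02  1.99  0.43  0.75  0.68]
```

```bash
sed -i 's/TH=.058/TH=.095/' h.py; python3 -m creep '{"slide":[[-1,5,0],[-1,5,0],[-1,5,0],[-1,5,0],[-1,5,0],[0,3,0],[0,0,-5],[0,0,-5]],"turn":[0,0,0,0,0,0,0,0],"claw":[1,1,1,1,1,1,1,1]}'; python3 - <<'E'
from h import *
print(bay([518.9,54.8]))
go(-1,[518.9,54.8],.085,40,20); st=manip.read_state()
for s in(1,-1): print((st["eef_pos"]+tip(s)).round(1))
E
```

```text
clock: 24.68
eef_pos: [332.2, 102.6, 272.9]
eef_rot: [3.101, -0.543, 0.088]
wrist_force: [1.2, -0.3, 0.8]
finger_gap: 94.0
finger_force: 0.0
[-156.28991988   94.52113867]
shift cm [ 0.08 -0.23 -8.86] turn -0.003 TCP [333. 100. 184.] rot [ 3.101 -0.543  0.088] j [ 0.22 -0.03  2.28 -0.29  0.38  1.96]
[438.5 156.9 104.9]
[445.5  51.2 108.6]
```

```bash
python3 -m creep '{"slide":[[0.1,-0.2,-4],[0,0,-3.5],[0,0,-1.3],[0,0,0]],"turn":[0,0,0,0],"claw":[1,1,1,1]}'; python3 - <<'E'
from h import *
go(-1,[518.9,54.8],.085,0,20); st=manip.read_state()
for s in(1,-1): print((st["eef_pos"]+tip(s)).round(1))
snap("scene","s4")
E
```

```text
clock: 25.18
eef_pos: [333.3, 100.0, 187.5]
eef_rot: [3.098, -0.54, 0.086]
wrist_force: [0.5, -0.6, 1.0]
finger_gap: 94.0
finger_force: 0.0
shift cm [ 4.01  0.42 -0.3 ] turn -0.001 TCP [373. 104. 184.] rot [ 3.098 -0.54   0.086] j [ 0.21  0.2   2.32 -0.88  0.14  2.55]
[439.3 153.6  19.1]
[446.   47.9  23. ]
```

View pics/s4.png

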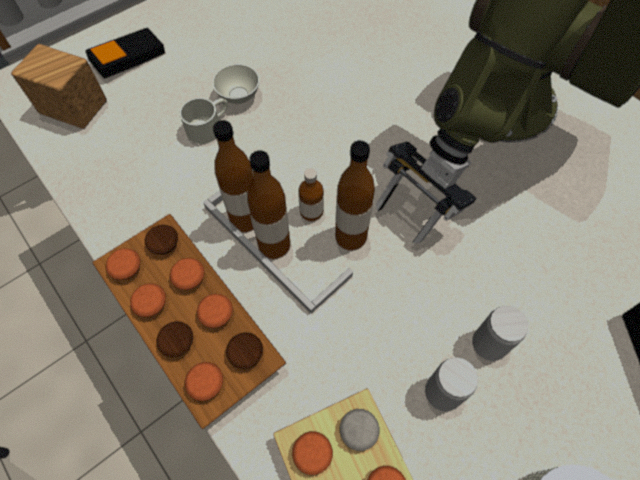

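The scene view shows the right bottle home at (238,185), with the right fingertip behind the left stray near (380,208). The gripper body is clear of the bottle and the juice. I'll push forward slowly.

```bash
python3 -m creep '{"slide":[[0.5,0.04,-0.2],[1,0.1,0],[1,0.1,0],[0.6,0.06,0],[0.6,0.06,0],[0.6,0.06,0]],"turn":[0,0,0,0,0,0],"claw":[1,1,1,1,1,1]}'; python3 - <<'E'
from h import *
from fit import fits
fits({"L":([522,55],33,60,165)})
st=manip.read_state(); t=st["eef_pos"]+tip(-1); print(t.round(1),bay(t),st["wrist_force"],st["joints"].round(2))
E
```

```text
clock: 25.98
eef_pos: [377.3, 104.1, 187.5]
eef_rot: [3.099, -0.544, 0.085]
wrist_force: [-4.7, -0.4, 2.7]
finger_gap: 93.7
finger_force: 2.7
L 510 [525.1  55.3] bay [-150.1   94.4] rms 1.1
L 631 [524.8  55. ] bay [-150.4   94.2] rms 1.2
[491.   52.2  23.6] [-184.32396731   94.55517879] [-1.78493636 -0.09683524  1.18742212] [ 0.19  0.28  2.21 -0.72  0.15  2.38]
```

```bash
python3 -m creep '{"slide":[[0.6,0.05,0],[0.9,0.08,0],[0.9,0.08,0],[0.9,0.08,0],[0.9,0.08,0],[0.9,0.08,0],[0.9,0.08,0],[0.6,0.05,0]],"turn":[0,0,0,0,0,0,0,0],"claw":[1,1,1,1,1,1,1,1]}'; python3 - <<'E'
from h import *
from fit import fits
fits({"L":([591,61],33,60,165)})
st=manip.read_state(); t=st["eef_pos"]+tip(-1); print(t.round(1),bay(t),st["wrist_force"],st["joints"].round(2))
E
```

```text
clock: 27.08
eef_pos: [443.8, 110.0, 187.5]
eef_rot: [3.099, -0.544, 0.086]
wrist_force: [-4.5, 0.9, 2.6]
finger_gap: 94.1
finger_force: 2.2
L 509 [590.6  53.3] bay [-85.   86.3] rms 1.2
L 658 [590.4  53.1] bay [-85.2  86.1] rms 1.1
[557.4  58.   23.6] [-117.67175407   94.09423061] [-0.22943867 -0.46372409 -0.66689377] [ 0.18  0.38  2.05 -0.49  0.19  2.13]
```

```bash
python3 -m creep '{"slide":[[-0.8,-0.1,0],[-0.8,-0.1,0],[0,0,0]],"turn":[0,0.04,0.04],"claw":[1,1,1]}';python3 - <<'E'
from h import *
go(-1,[590.5,53.2],.165,8,20); go(-1,[590.5,53.2],.165,0,20)
E
```

```text
clock: 27.55
eef_pos: [426.4, 107.8, 187.6]
eef_rot: [3.098, -0.544, 0.167]
wrist_force: [0.4, 0.9, -0.8]
finger_gap: 93.8
finger_force: 0.0
shift cm [ 0.65 -1.85 -0.36] turn -0.002 TCP [433.  89. 184.] rot [ 3.098 -0.544  0.167] j [ 0.17  0.35  2.09 -0.3   0.16  1.87]
shift cm [ 1.43 -1.72 -0.36] turn -0.002 TCP [441.  91. 184.] rot [ 3.098 -0.544  0.167] j [ 0.17  0.35  2.09 -0.3   0.16  1.87]
```

```bash
python3 -m creep '{"slide":[[0,-0.9,-0.2],[0.2,-0.9,-0.1],[0.7,0.1,0],[0.7,0.12,0],[0.8,0.13,0],[0.8,0.13,0],[0.8,0.13,0],[0.6,0.1,0]],"turn":[0,0,0,0,0,0,0,0],"claw":[1,1,1,1,1,1,1,1]}'; python3 - <<'E'
from h import *
from fit import fits
fits({"L":([620,60],33,60,165)})
st=manip.read_state(); t=st["eef_pos"]+tip(-1); print(t.round(1),bay(t),st["wrist_force"],st["joints"].round(2))
E
```

```text
clock: 28.55
eef_pos: [473.6, 97.4, 184.5]
eef_rot: [3.099, -0.544, 0.166]
wrist_force: [-5.8, -0.4, 2.7]
finger_gap: 93.7
finger_force: 2.6
L 517 [624.5  55.1] bay [-51.2  84.8] rms 1.3
L 650 [624.3  54.9] bay [-51.4  84.6] rms 1.1
[591.1  54.7  20.6] [-84.46228567  87.52805512] [-0.43022469  0.28435679  0.21779679] [ 0.13  0.43  1.98 -0.13  0.19  1.67]
```

```bash
python3 -m creep '{"slide":[[0.5,0.06,0],[0.6,0.07,0],[0.4,0.05,0],[0.2,0.02,0],[0.2,0.02,0],[0.15,0.01,0]],"turn":[0,0,0,0,0,0],"claw":[1,1,1,1,1,1]}'; python3 - <<'E'
from h import *
from fit import fits
fits({"L":([642,58],33,60,165)})
st=manip.read_state(); t=st["eef_pos"]+tip(-1); print(t.round(1),bay(t),st["wrist_force"],st["joints"].round(2))
E
```

```text
clock: 29.4
eef_pos: [493.8, 99.3, 184.5]
eef_rot: [3.099, -0.544, 0.166]
wrist_force: [-4.0, 0.0, 1.2]
finger_gap: 94.3
finger_force: 2.2
L 510 [643.9  54.2] bay [-31.9  82. ] rms 1.1
L 662 [643.7  54. ] bay [-32.1  81.9] rms 1.0
[611.1  56.6  20.5] [-64.31352945  87.58473146] [-2.66690229  0.71760047  1.21669034] [ 0.13  0.46  1.93 -0.12  0.21  1.65]
```

```bash
python3 -m creep '{"slide":[[0.15,0,0],[0.15,0,0],[0,0,0]],"turn":[0,0,0],"claw":[1,1,1]}'; python3 - <<'E'
from h import *
from fit import fits
fits({"L":([644,55],33,60,165)})
st=manip.read_state(); t=st["eef_pos"]+tip(-1); print(t.round(1),bay(t),st["wrist_force"])
E
```

```text
clock: 29.88
eef_pos: [496.7, 99.3, 184.5]
eef_rot: [3.099, -0.544, 0.166]
wrist_force: [-7.4, 1.1, 1.9]
finger_gap: 94.1
finger_force: 3.4
L 530 [646.2  53.9] bay [-29.6  81.6] rms 1.1
L 662 [646.1  53.7] bay [-29.8  81.4] rms 1.0
[613.8  56.6  20.4] [-61.60202247  87.28994275] [-7.00449204  1.98717294  3.82882225]
```

```bash
python3 -m creep '{"slide":[[0.1,0,0],[0.1,0,0],[0,0,0]],"turn":[0,0,0],"claw":[1,1,1]}'; python3 - <<'E'
from h import *
from fit import fits
fits({"L":([644,55],33,60,165)})
st=manip.read_state(); t=st["eef_pos"]+tip(-1); print(t.round(1),bay(t),st["wrist_force"])
E
python3 -m creep '{"slide":[[-0.5,0,0],[-2,0,0],[-4,0,1],[-5,0,3],[-3,0,5],[0,0,5],[0,0,5],[0,0,0]],"turn":[0,0,0,0,0,0,0,0],"claw":[1,1,1,1,1,1,1,1]}'; python3 - <<'E'
from h import *
from fit import fits
fits({"L":([645,54],33,60,165),"R":([660,-113],33,60,165),"home":(HOME,33,60,165),"juice":([544.4,-40.7],25,30,90)})
snap("scene","s5")
E
```

```text
clock: 30.35
eef_pos: [497.9, 99.4, 184.4]
eef_rot: [3.099, -0.541, 0.165]
wrist_force: [-21.9, 0.6, 14.3]
finger_gap: 93.6
finger_force: 10.8
L 527 [646.4  53.9] bay [-29.5  81.5] rms 1.0
L 653 [646.2  53.7] bay [-29.7  81.4] rms 1.0
[614.7  56.6  20.1] [-60.79936051  87.23646764] [-21.21572377   0.83334236  13.52913388]
clock: 31.45
eef_pos: [354.0, 99.3, 378.1]
eef_rot: [3.099, -0.553, 0.166]
wrist_force: [-0.5, 0.8, 0.4]
finger_gap: 94.1
finger_force: 0.0
L 522 [646.2  53.9] bay [-29.6  81.6] rms 1.0
L 661 [646.1  53.7] bay [-29.8  81.4] rms 1.0
R 435 [ 660.5 -112.9] bay [-31.2 -85.9] rms 1.2
R 633 [ 660.6 -113.5] bay [-31.2 -86.5] rms 1.1
home 405 [650.3 -26.9] bay [-33.2   0.8] rms 1.2
home 573 [650.4 -27.6] bay [-33.2   0. ] rms 1.1
juice 142 [543.7 -40.2] bay [-140.7   -2.4] rms 1.0
juice 300 [544.4 -41.2] bay [-140.1   -3.5] rms 1.7
```

View pics/s5.png

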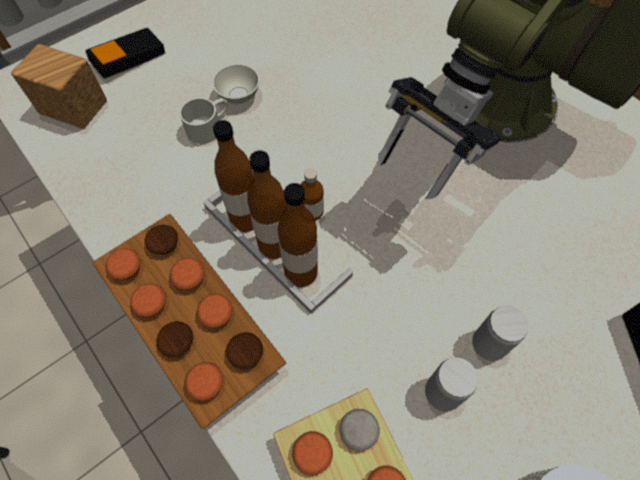

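The scene view shows all three bottles upright in a row against the back rail at (238,185), (268,210) and (298,240). The juice at (311,195), the mug, the bowl and the cans are where they were, and the arm is clear.

```bash
python3 -c "
from cell import manip
print(manip.sign_off())"
```

```text
the job is handed in; nothing more can be done
None
```

I pushed both bottles upright against the back rail, one on each side of the home bottle, about 9 mm (right) and 13 mm (left) in from the middles of their places; nothing else moved, and the job is handed in at about 32 s.

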